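# Stand the red spatula in the service pot, handle at the clip

### The arm

A 7-joint arm with a two-finger parallel gripper is mounted at the origin on the work surface. World frame = base frame: x ahead of the robot, y to its left, z up, the work surface at z = 0. Lengths are in m, angles in rad, forces in N, time in s.
With the tool pointing down it reaches from about 0.425 to 0.925 m from the base axis. Payload 6.8 kg.
Tool frame: the origin (TCP) lies between the finger pads; the fingertips stand 17 mm ahead of it and the grasp point (between the pads) lies 2 mm behind it; z points along the fingers, y is the direction in which the jaws open and shut (so a half turn about z gives the same grasp; the last joint's range is limited). The gripper opens to 85 mm and grips with 20 to 120 N. Pads are 22 mm wide; open, the fingers measure 114 mm over their backs; the gripper's body (76 mm by 85 mm) begins 54 mm behind the grasp point. The pads swing forward as they close: fully open they stand 13 mm farther back than shut.
Start: joints at [1.215, 0.477, 0.022, 1.555, -0.011, 1.109, -0.083], TCP at [0.166, -0.654, 0.248] pointing down, gripper open.
Joint ranges: [-2.96, 2.96], [-0.34, 2.1], [-1.41, 1.46], [0.24, 2.44], [-1.37, 4.51], [0.17, 1.92], [-2.96, 2.96]. Speed limits (rad/s): [2.39, 2.39, 3.14, 3.14, 3.14, 3.14, 3.14].

### API

Orientations are given as a unit quaternion [w, x, y, z].
In Python, from station import bot gives the robot as it stands. The module is installed in compiled form; this text tells all that it offers.
- The arm moves only by the tool carry_out, never from a script. Its argument "moves" is a list of rows, each a list of 3 entries, a list of its own where there are three numbers: the turn, a rotation vector about the tool's x, y, z in degrees, then the shift along the tool's x, y, z in cm, then the finger opening in cm, from 0 to 8.54. A call has 1 to 5 rows; each row is the pose to reach, as a shift and turn from the pose commanded when the call began, along the tool's axes at that moment; what a row does not reach only later rows make up. A row lasts 1/8 s, in which the tool goes at most 62.5 mm and 10.7 degrees, less where a joint would pass 70% of its speed; a pose out of reach is approached as far as the arm can. A call with a gripper value outside its range is refused whole. The fingers move at their own pace and stop on an object; "newtons" is the grip in N (left out, the last holds). Time passes only in rows, so rows that repeat a pose let the fingers close. It gives the time, the measured TCP pose, the force and the opening at its end, in the units of the state.
- bot.get_obs(): the state, without advancing time (a new reading comes with each control period).
- bot.read_camera(name): name is "side" or "top" or "wrist"; returns the picture (480x640x3 uint8, red, green, blue); there is no depth.
- bot.camera_info(name): a dict with "vertical_fov" (degrees; the focal length in pixels is half the picture's height over the tangent of half this angle, whatever the lens; pixels are square), "cx", "cy" (the principal point, pixels), "position" and "attitude" of the camera in the world. Camera axes: x right, y up, looking along -z (the intrinsics and any distortion apply to the point x, -y, -z); pixel columns grow to the right and rows downward; lengths in m; the calibration is good to about 2 mm. A picture is of the moment at which its call begins: read the wrist's pose just before it. camera_info takes no time and is no camera call; for the wrist camera it gives the pose at the moment of the call.
- bot.hand_in(): hands the job in, once; it reports no verdict.
Trained networks look in the newest picture that a camera, given by its name, has taken for a name from the list of things; names that differ only in an ending like _2 or _b are one class to them, and where a whole thing is asked for, a point or a joint stands for the part that bears it (a point fixed in the world has none). Each returns a list of dicts, best first, with "score" (0 to 1); they miss things now and then, are a little off and sometimes report something else, mostly with a low value. They report only what shows in the picture. A call takes as long as a camera call.
- bot.silhouettes(label, camera): "region" (480x640 bool, what is visible of it) and "location" ([column, row] in pixels, amid what is visible of it).
The state is a dict: "t": time; "q": joint angles; "joint_vel": joint speeds; "joint_torque": joint torques, N m; "eef_pos": TCP position; "tool_rot": TCP orientation; "contact_force": force on the tool from outside, world axes, zero at the start; "torque": the same for the moment, N m; "gripper_width": opening from 0.0 (shut) to 1.0 (fully open).
Only numpy, scipy, OpenCV 4.12 (cv2) and the standard library are available. Lean on these libraries where they do the work, as an engineer would, in place of code of your own. Each camera call takes 0.05 s, during which the arm holds its last target. There are 200 camera calls.

### The job

Take the red spatula out of the drying rack and stand it blade-down in the deep steel pot, its handle leaning on the rim at the red clip, ready for the cook's hand. Lower it until the blade is at the bottom before you let go, do not drop it in. Leave the pot standing where it is, and do not disturb the other spatulas, the plate or the cream siphon.

Things in the scene. Friction and masses are not known exactly. Their poses are not given: they have to be found in the camera images.
- red_spatula: All-red rigid spatula, 200 mm long, about 60 g, standing upright, blade down, in one of the three rack slots. Origin: middle of the blade's bottom edge; z runs along it to the handle's end. Blade 34 mm wide (its x) and 8 mm thick (its y) up to 62 mm, then a 22 x 10 mm neck to 75 mm, then a square 12 x 12 mm handle to 200 mm. The other two spatulas have the same shape.
- red_foot (a point): Middle of the red spatula's bottom edge (its origin).
- red_top (a point): Middle of the end of the red spatula's handle, 200 mm above its foot.
- pot: Deep round steel pot, loose, about 0.7 kg, with straight walls: 110 mm high, 88 mm outside, 82 mm inside diameter, wall 3 mm, bottom 4 mm thick. Origin: centre of its underside, z up. Its x points from its axis to the red clip. It may stand turned any way.
- pot_floor (a point): Centre of the pot's inner floor, 4 mm above its underside.
- clip (a point): Top of the red clip on the outside of the pot's rim: a block 30 mm wide, 14 mm deep, 34 mm high, that stands 4 mm above the rim. This point lies 52.5 mm from the pot's axis, 113 mm above its underside.
- rack: White drying rack, a fixed block 80 (x) x 220 (y) x 35 mm high with three slots in its top, at y = -70, 0 and +70 mm, each 40 mm in x, 11 mm in y and 30 mm deep, floor 5 mm above the table. Origin: centre of its underside. Its row of slots (y) runs roughly away from the robot. A spatula in a slot has its 34 mm blade width along the rack's x and may lean about 6 degrees along the row.
- black_spatula: Bystander: all-black spatula, standing in another slot of the rack.
- cream_spatula: Bystander: spatula with yellow blade and pale wooden handle, standing in another slot of the rack.
- plate: Bystander: white plate, 250 mm in diameter, 28 mm high. Origin: centre of its underside.
- siphon: Bystander: steel cream siphon with red collar, 84 mm in diameter and about 270 mm high. Origin: centre of its underside.

How it is judged:
On the way:
1. the blade's foot is inside the pot within 18 mm of its floor while the fingers still hold the spatula (z of red_foot in the frame of pot between -0.005 and 0.022 m and horizontal distance between red_foot and pot below 0.045 m and contact force between the fingers and red_spatula above 0.5 N), for 0.1 s.
At the end, for the whole second after the job is handed in: Red spatula released, at rest, foot within 18 mm of the pot's floor, tilted over 8 degrees, handle end over 40 mm from the pot's axis towards the clip and within 35 mm of the clip's centre line. Pot upright, moved under 40 mm; other spatulas, plate, siphon moved under 30 mm (z of red_foot in the frame of pot between -0.005 and 0.022 m and horizontal distance between red_foot and pot below 0.045 m and x of red_top in the frame of pot above 0.04 m and y of red_top in the frame of pot between -0.035 and 0.035 m and contact force between red_spatula and pot above 0.02 N and angle between red_spatula's own z axis and vertical above 0.14 rad and linear speed of red_spatula below 0.03 m/s and angular speed of red_spatula below 0.3 rad/s and angle between pot's own z axis and vertical below 0.05 rad and distance of pot from where it was at the start of the episode below 0.04 m and distance of each of black_spatula, cream_spatula, plate, siphon from where it was at the start of the episode below 0.03 m); the robot touches nothing.
It fails at once if the pot is tipped more than 20 degrees or moved more than 60 mm (angle between pot's own z axis and vertical above 0.35 rad or distance of pot from where it was at the start of the episode above 0.06 m).
It fails at once if another spatula is moved more than 30 mm or tipped more than 20 degrees (distance of any of black_spatula, cream_spatula from where it was at the start of the episode above 0.03 m or angle between any of black_spatula, cream_spatula's own z axis and vertical above 0.35 rad).
It fails at once if the plate or the siphon is moved more than 30 mm, or the siphon tipped (distance of any of plate, siphon from where it was at the start of the episode above 0.03 m or angle between siphon's own z axis and vertical above 0.35 rad).
It also fails if it takes over 56 s, if anything falls off the work surface, if the arm or the gripper's body presses on something with over 40 N, if the wrist force passes 120 N, or if a joint passes its speed limit or range.

## Working session

There is one attempt and no reset: what is moved stays moved. The work goes in short steps, Python scripts to look and compute and a tool call to move; the robot and the scene stay as the last step left them, time stands still between calls to the robot, and variables do not carry over. Pictures are saved under pics/ and viewed, about 8 in all and at most 12, crops included, and the job is handed in when it is done.

Besides the shell and the picture viewer there is one more tool, called after "Call:" by a JSON object that holds its "method" and its "body", one argument or row to a line. carry_out: Moves the arm, as the interface text tells. Its arguments: {"type":"object","properties":{"moves":{"type":"array"},"newtons":{"type":"number"}},"required":["moves"]}

```bash
mkdir -p pics; cat > h.py <<'E'
import numpy as np, cv2
from station import bot
from scipy.spatial.transform import Rotation as R
def save(n,im): cv2.imwrite(f'pics/{n}.png',im[...,::-1])
E
python3 - <<'E'
from h import *
o=bot.get_obs();print({k:np.round(v,4) for k,v in o.items()})
for c in ['side','top','wrist']:
    print(c,bot.camera_info(c))
a=bot.read_camera('side');b=bot.read_camera('top');w=bot.read_camera('wrist')
save('side0',a);save('top0',b);save('wrist0',w)
for c in ['side','top']:
  for l in ['red_spatula','pot','clip','rack','black_spatula','cream_spatula','plate','siphon']:
    for d in bot.silhouettes(l,c)[:2]:
        ys,xs=np.where(d['region']); print(c,l,round(d['score'],2),np.round(d['location']),xs.min(),xs.max(),ys.min(),ys.max(),len(xs))
E
```

```text
{'t': np.float64(0.0), 'q': array([ 1.2149,  0.4778,  0.0223,  1.5564, -0.0115,  1.1093, -0.0831]), 'joint_vel': array([-0.0008,  0.0029, -0.0009, -0.0015,  0.0011, -0.0005,  0.0006]), 'joint_torque': array([ 4.00000e-04, -5.96453e+01,  1.60780e+00, -2.81193e+01,
        1.24000e-02,  9.40000e-03, -0.00000e+00]), 'eef_pos': array([ 0.1654, -0.6538,  0.2473]), 'tool_rot': array([-9.000e-04,  9.923e-01,  1.236e-01, -2.000e-04]), 'contact_force': array([ 0.008 , -0.2165,  0.8183]), 'torque': array([ 0.0191, -0.0092, -0.0209]), 'gripper_width': np.float64(1.0003)}
side {'vertical_fov': 49.085123819057095, 'cx': 317.873487632099, 'cy': 248.6791732476794, 'position': array([0.37759034, 0.79489875, 0.75549362]), 'attitude': array([-0.09987248, -0.06814002,  0.48153517,  0.86804741])}
top {'vertical_fov': 48.39066258197706, 'cx': 311.05949375581747, 'cy': 241.5767182540991, 'position': array([ 0.5537874 , -0.12489264,  1.47585747]), 'attitude': array([-0.69882339, -0.02066408,  0.02742453,  0.71446957])}
wrist {'vertical_fov': 61.59970726405944, 'cx': 319.1983501300654, 'cy': 242.76765041860
[... 339 characters left out ...]
ack 0.77 [332. 419.] 263 394 391 449 6030
side rack 0.55 [405. 202.] 384 423 152 251 2693
side black_spatula 0.73 [370. 377.] 368 377 338 422 557
side cream_spatula 0.59 [288. 373.] 281 293 333 417 649
side cream_spatula 0.46 [342. 273.] 322 367 247 306 2151
side plate 0.95 [235. 309.] 178 289 275 344 6069
side siphon 0.62 [405. 207.] 383 423 152 251 2762
top red_spatula 0.4 [185. 293.] 173 197 291 297 111
top pot 0.68 [331. 267.] 314 348 251 290 961
top clip 0.67 [331. 267.] 315 348 250 290 1005
top rack 0.55 [197. 294.] 171 213 251 335 2255
top black_spatula 0.47 [186. 324.] 177 201 317 326 125
top plate 0.74 [284. 189.] 236 327 145 234 6583
top siphon 0.61 [436. 309.] 412 460 286 331 1431
```

View images.

```bash
python3 - <<'E'
import cv2
a=cv2.imread('pics/side0.png')[130:460,170:500];b=cv2.imread('pics/top0.png')[130:350,150:480]
cv2.imwrite('pics/s1.png',cv2.resize(a,(600,600),interpolation=cv2.INTER_CUBIC));cv2.imwrite('pics/t1.png',cv2.resize(b,(792,528),interpolation=cv2.INTER_CUBIC))
E
```

```text
(no output)
```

View pics/s1.png

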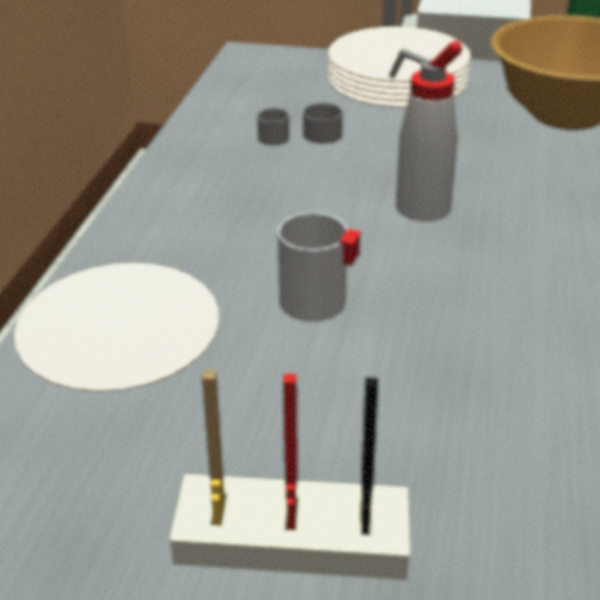

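View pics/t1.png

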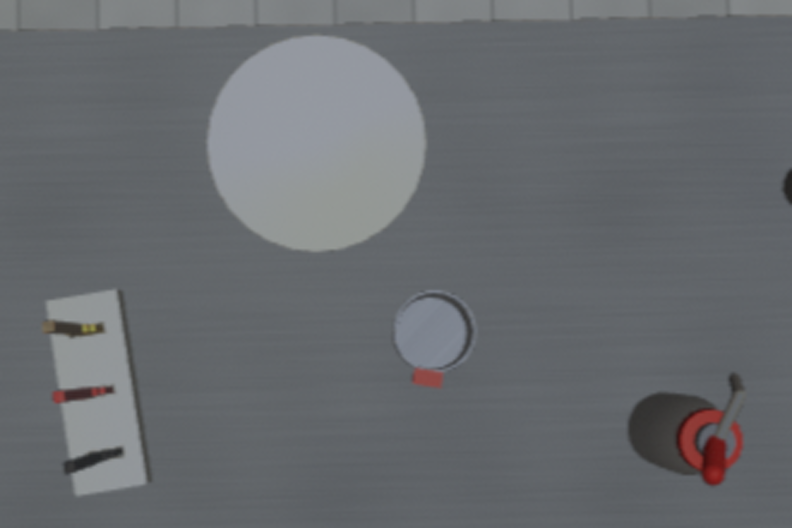

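```bash
cat >> h.py <<'E'
def cam(c,info=None):
    i=info or bot.camera_info(c); q=i['attitude']; M=R.from_quat([q[1],q[2],q[3],q[0]]).as_matrix()
    return i['position'],M,240/np.tan(np.radians(i['vertical_fov']/2)),i['cx'],i['cy']
def ray(C,u,v):
    p,M,f,cx,cy=C; d=M@np.array([(u-cx)/f,-(v-cy)/f,-1]); return p,d/np.linalg.norm(d)
def proj(C,X):
    p,M,f,cx,cy=C; d=(np.atleast_2d(X)-p)@M; return np.c_[cx-f*d[:,0]/d[:,2],cy+f*d[:,1]/d[:,2]]
def atz(C,u,v,z):
    p,d=ray(C,u,v); return p+d*(z-p[2])/d[2]
def tri(obs):
    A=np.zeros((3,3));b=np.zeros(3)
    for C,u,v in obs:
        p,d=ray(C,u,v);P=np.eye(3)-np.outer(d,d);A+=P;b+=P@p
    X=np.linalg.solve(A,b); return X,[np.round(proj(C,X)[0]-[u,v],1) for C,u,v in obs]
E
python3 - <<'E'
from h import *
np.set_printoptions(precision=4,suppress=True)
S=cam('side');T=cam('top')
s=lambda x,y:(S,170+x*.55,130+y*.55)
t=lambda x,y:(T,150+x/2.4,130+y/2.4)
for n,a,b in [('redtop',(290,378),(57,397)),('clip',(351,234),(428,380)),('potrim',(314,231),(434,331)),('creamtop',(209,374),(48,327)),('blacktop',(371,380),(69,467))]:
    print(n,*tri([s(*a),t(*b)]))
for x,y in [(46,300),(117,291),(146,485),(77,495)]: print('rackT',atz(*t(x,y),.035))
for x,y in [(183,476),(408,489),(410,556),(173,542)]: print('rackS',atz(*s(x,y),.035))
print('plate',atz(*t(316,144),.028),'siphon base~',atz(*s(424,205),0))
print('neck', atz(*s(291,490),.07), atz(*t(111,390),.06))
E
```

```text
redtop [0.5202 0.1892 0.2058] [array([0.2, 0. ]), array([-0. , -0.2])]
clip [ 0.5275 -0.1798  0.1179] [array([ 0.5, -0. ]), array([-0.1, -0.4])]
potrim [ 0.5773 -0.1882  0.1105] [array([-0.4, -0. ]), array([0.1, 0.3])]
creamtop [0.5896 0.1981 0.2048] [array([0.5, 0. ]), array([-0.1, -0.3])]
blacktop [0.4519 0.1776 0.2065] [array([0.4, 0. ]), array([-0. , -0.3])]
rackT [0.6239 0.2431 0.035 ]
rackT [0.6323 0.1635 0.035 ]
rackT [0.4156 0.1331 0.035 ]
rackT [0.4064 0.2097 0.035 ]
rackS [0.637  0.1659 0.035 ]
rackS [0.417  0.1336 0.035 ]
rackS [0.4059 0.2118 0.035 ]
rackS [0.6208 0.2447 0.035 ]
plate [ 0.7953 -0.0627  0.028 ] siphon base~ [ 0.4618 -0.4624  0.    ]
neck [0.5207 0.1907 0.07  ] [0.5222 0.1659 0.06  ]
```

Call:
{"method": "carry_out", "body": {
  "moves": [
    [[0,0,0],[0,0,-6],8.5],
    [[0,0,0],[0,0,-12],8.5],
    [[0,0,0],[1,-1,-17],8.5],
    [[0,0,0],[5,-4.5,-17],8.5],
    [[0,0,0],[9,-8.5,-17],8.5]
  ],
  "newtons": 40
}}

```text
t: 1.58
eef_pos: [0.2326, -0.5491, 0.4189]
tool_rot: [0.001, 0.992, 0.123, 0.0]
contact_force: [0.7, 0.2, -0.5]
gripper_width: 0.996
```

Call:
{"method": "carry_out", "body": {
  "moves": [
    [[0,0,1.5],[4.4,-4,0],8.5],
    [[0,0,3],[8.8,-8,0],8.5],
    [[0,0,4.5],[13.2,-12,0],8.5],
    [[0,0,6],[17.6,-16,0],8.5],
    [[0,0,6],[22,-20,0],8.5]
  ]
}}

```text
t: 2.2
eef_pos: [0.3969, -0.3003, 0.4187]
tool_rot: [0.0, 0.997, 0.071, 0.0]
contact_force: [0.5, -0.7, 0.4]
gripper_width: 0.991
```

```bash
cat >> h.py <<'E'
def tcp():
    o=bot.get_obs();q=o['tool_rot'];return o,o['eef_pos'],R.from_quat([q[1],q[2],q[3],q[0]])
def go(p,zdir=None,xdir=None):
    "turn (deg rotvec) and shift (cm) in tool frame to reach world TCP p with tool z=zdir, tool x near xdir"
    o,e,r=tcp(); M=r.as_matrix()
    print('t',o['t'],'tcp',e.round(4),'F',o['contact_force'].round(1),'w',round(float(o['gripper_width']),3),'q',o['q'].round(2))
    print('axes x',M[:,0].round(3),'y',M[:,1].round(3),'z',M[:,2].round(3))
    sh=r.inv().apply(np.array(p)-e)*100; tu=np.zeros(3)
    if zdir is not None:
        z=np.array(zdir,float);z/=np.linalg.norm(z);x=np.array(xdir,float);x-=z*(x@z);x/=np.linalg.norm(x)
        tu=np.degrees((r.inv()*R.from_matrix(np.c_[x,np.cross(z,x),z])).as_rotvec())
    print('TURN',tu.round(1),'SHIFT',sh.round(2))
E
python3 - <<'E'
from h import *
go([.52,.19,.42],[0,0,-1],[.989,.147,0])
E
```

```text
t 2.2 tcp [ 0.3969 -0.3003  0.4187] F [ 0.5 -0.7  0.4] w 0.991 q [ 0.74  0.07 -0.23  1.71  0.02  1.36 -0.92]
axes x [0.99  0.142 0.001] y [ 0.142 -0.99   0.001] z [ 0.001 -0.001 -1.   ]
TURN [ 0.  -0.  -0.3] SHIFT [ 19.15 -46.79  -0.16]
```

Call:
{"method": "carry_out", "body": {
  "moves": [
    [[0,0,0],[2.3,-5.6,0],8.5],
    [[0,0,0],[4.6,-11.2,0],8.5],
    [[0,0,0],[6.9,-16.8,0],8.5],
    [[0,0,0],[9.2,-22.4,0],8.5],
    [[0,0,0],[11.5,-28,0],8.5]
  ]
}}

```text
t: 2.82
eef_pos: [0.4702, -0.0067, 0.4187]
tool_rot: [0.0, 0.997, 0.071, 0.001]
contact_force: [0.8, -0.8, -0.7]
gripper_width: 0.991
```

Call:
{"method": "carry_out", "body": {
  "moves": [
    [[0,0,0],[2.3,-5.6,0],8.5],
    [[0,0,0],[4.6,-11.2,0],8.5],
    [[0,0,0],[6.5,-16,0],8.5],
    [[0,0,0],[6.5,-16,0],8.5],
    [[0,0,0],[6.5,-16,0],8.5]
  ]
}}

```text
t: 3.45
eef_pos: [0.5117, 0.1584, 0.4181]
tool_rot: [0.0, 0.997, 0.071, -0.0]
contact_force: [-0.1, -1.5, 0.1]
gripper_width: 0.995
```

```bash
python3 - <<'E'
from h import *
go([.52,.189,.30],[0,0,-1],[.989,.147,0])
W=cam('wrist');w=bot.read_camera('wrist');save('w1',w)
for n,X in [('redtop',[.5202,.1892,.2055]),('foot',[.5195,.188,.005]),('cream',[.5896,.1981,.205]),('black',[.4519,.1776,.2065])]: print(n,proj(W,X).round(0))
for d in bot.silhouettes('red_spatula','wrist')[:2]:
    ys,xs=np.where(d['region']); print(round(d['score'],2),np.round(d['location']),xs.min(),xs.max(),ys.min(),ys.max(),len(xs))
E
```

```text
t 3.45 tcp [0.5117 0.1584 0.4181] F [-0.1 -1.5  0.1] w 0.995 q [ 0.17  0.19 -0.68  1.61  0.12  1.39 -1.95]
axes x [ 0.99   0.142 -0.   ] y [ 0.142 -0.99   0.001] z [-0.    -0.001 -1.   ]
TURN [ 0.   0.  -0.3] SHIFT [ 1.26 -2.92 11.81]
redtop [[284. 198.]]
foot [[298. 176.]]
cream [[284. 112.]]
black [[288. 276.]]
0.84 [293. 183.] 280 310 171 203 631
```

View pics/w1.png

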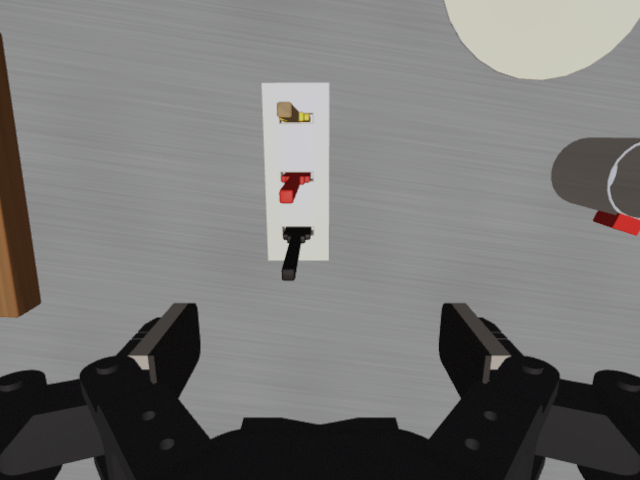

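Call:
{"method": "carry_out", "body": {
  "moves": [
    [[0,0,0],[0.6,-1.4,4],8.5],
    [[0,0,0],[1.2,-2.8,9],8.5],
    [[0,0,0],[1.2,-2.8,15],8.5],
    [[0,0,0],[1.2,-2.8,18],8.5],
    [[0,0,0],[1.2,-2.8,18],8.5]
  ]
}}

```text
t: 4.18
eef_pos: [0.5185, 0.1862, 0.2364]
tool_rot: [0.001, 0.998, 0.07, -0.002]
contact_force: [-0.5, -0.3, 0.5]
gripper_width: 0.994
```

```bash
python3 - <<'E'
from h import *
go([.52,.188,.173],[0,0,-1],[.989,.147,0])
W=cam('wrist');w=bot.read_camera('wrist');save('w2',w)
print(proj(W,[[.5202,.1882,.205]]))
for d in bot.silhouettes('red_spatula','wrist')[:2]:
    ys,xs=np.where(d['region']); print(round(d['score'],2),np.round(d['location']),xs.min(),xs.max(),ys.min(),ys.max(),len(xs))
E
```

```text
t 4.175 tcp [0.5185 0.1862 0.2364] F [-0.5 -0.3  0.5] w 0.994 q [ 0.08  0.36 -0.66  1.83  0.26  1.04 -2.12]
axes x [ 0.99   0.14  -0.005] y [ 0.14  -0.99   0.002] z [-0.004 -0.002 -1.   ]
TURN [ 0.1  0.3 -0.4] SHIFT [ 0.2  -0.17  6.33]
[[314.48522703 289.39998203]]
0.97 [318. 247.] 295 338 204 298 2726
```

View pics/w2.png

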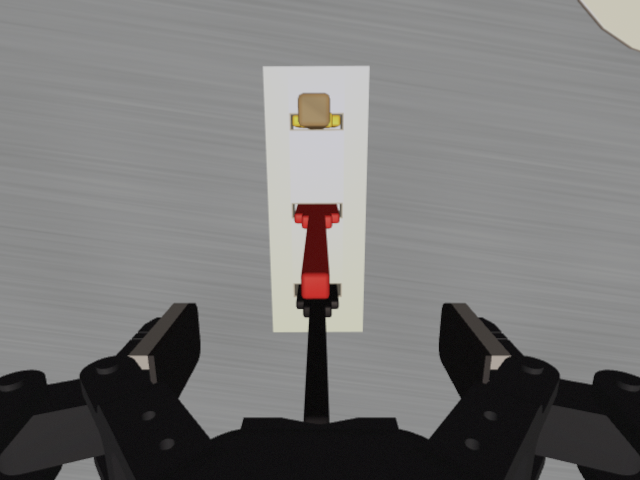

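Call:
{"method": "carry_out", "body": {
  "moves": [
    [[0,0,0],[0.2,-0.1,2.5],8.5],
    [[0,0,0],[0.2,-0.1,4.5],8.5],
    [[0,0,0],[0.2,-0.1,6.3],8.5],
    [[0,0,0],[0.2,-0.1,6.3],8.5],
    [[0,0,0],[0.2,-0.1,6.3],4]
  ],
  "newtons": 40
}}

```text
t: 4.9
eef_pos: [0.5217, 0.1901, 0.1759]
tool_rot: [-0.0, 0.997, 0.072, 0.0]
contact_force: [0.1, -0.2, -0.1]
gripper_width: 0.812
```

Call:
{"method": "carry_out", "body": {
  "moves": [
    [[0,0,0],[0,0,0],2],
    [[0,0,0],[0,0,0],0.5],
    [[0,0,0],[0,0,0],0.5],
    [[0,0,0],[0,0,0],0.5],
    [[0,0,0],[0,0,0],0.5]
  ],
  "newtons": 40
}}

```text
t: 5.52
eef_pos: [0.5217, 0.1895, 0.1756]
tool_rot: [0.0, 0.997, 0.071, 0.0]
contact_force: [0.4, -0.8, 4.0]
gripper_width: 0.131
```

```bash
python3 - <<'E'
from h import *
go([.52,.188,.173],[0,0,-1],[.989,.147,0])
w=bot.read_camera('wrist');save('w3',w)
E
```

```text
t 5.525 tcp [0.5217 0.1895 0.1756] F [ 0.4 -0.8  4. ] w 0.131 q [ 0.04  0.44 -0.64  1.88  0.32  0.93 -2.17]
axes x [0.99  0.142 0.001] y [ 0.142 -0.99   0.   ] z [ 0.001 -0.    -1.   ]
TURN [ 0.  -0.  -0.3] SHIFT [-0.18  0.12  0.26]
```

Call:
{"method": "carry_out", "body": {
  "moves": [
    [[0,0,0],[0,0,-2],0.5],
    [[0,0,0],[0,0,-5],0.5],
    [[0,0,0],[0,0,-9],0.5],
    [[0,0,0],[0,0,-14],0.5],
    [[0,0,0],[0,0,-17.5],0.5]
  ],
  "newtons": 60
}}

```text
t: 6.2
eef_pos: [0.5212, 0.1908, 0.3538]
tool_rot: [-0.001, 0.997, 0.072, 0.001]
contact_force: [-0.9, 0.9, -1.0]
gripper_width: 0.135
```

Call:
{"method": "carry_out", "body": {
  "moves": [
    [[0,0,0],[0,1,-1],0.5],
    [[0,0,0],[0,5,-1],0.5],
    [[0,0,0],[0,10,-1],0.5],
    [[0,0,0],[0,14,-1],0.5],
    [[0,0,0],[0,14,-1],0.5]
  ]
}}

```text
t: 6.82
eef_pos: [0.5412, 0.0462, 0.3591]
tool_rot: [0.001, 0.998, 0.068, -0.001]
contact_force: [-0.2, 0.5, -1.4]
gripper_width: 0.131
```

```bash
python3 - <<'E'
from h import *
np.set_printoptions(precision=4,suppress=True)
go([.577,-.188,.36])
S=cam('side');T=cam('top');W=cam('wrist')
w=bot.read_camera('wrist');a=bot.read_camera('side');b=bot.read_camera('top')
save('w4',w);save('s4',a);save('t4',b)
for l,c in [('red_spatula','side'),('red_spatula','top'),('pot','wrist'),('clip','wrist'),('pot','top'),('pot','side')]:
  for d in bot.silhouettes(l,c)[:2]:
    ys,xs=np.where(d['region']); print(l,c,round(d['score'],2),np.round(d['location']),xs.min(),xs.max(),ys.min(),ys.max(),len(xs))
o,e,r=tcp();z=r.apply([0,0,1])
print('pred foot',proj(S,e+.171*z),proj(T,e+.171*z),proj(W,e+.171*z),'potrim',proj(W,[.577,-.188,.11]))
im=np.zeros((600,800,3),np.uint8)
im[:300,:400]=cv2.resize(w,(400,300));im[:300,400:]=cv2.resize(a[90:390,170:570],(400,300));im[300:,:400]=b[130:430,150:550]
im[300:,400:]=cv2.resize(b[225:325,260:400],(400,300))
save('m4',im)
E
```

```text
t 6.825 tcp [0.5412 0.0462 0.3591] F [-0.2  0.5 -1.4] w 0.131 q [ 0.32  0.23 -0.62  1.69  0.14  1.27 -1.76]
axes x [ 0.991  0.135 -0.003] y [ 0.135 -0.991  0.001] z [-0.002 -0.002 -1.   ]
TURN [0. 0. 0.] SHIFT [ 0.37 23.69 -0.06]
red_spatula side 0.86 [331. 258.] 331 340 220 296 562
pot wrist 0.87 [552. 194.] 481 619 147 260 11277
clip wrist 0.75 [549. 197.] 481 619 147 259 11207
pot top 0.56 [330. 266.] 314 348 251 290 974
pot side 0.63 [346. 276.] 322 367 247 306 1911
pred foot [[335.2855 293.1494]] [[232.6899 284.9581]] [[310.974  222.4867]] potrim [[569.5612 201.5704]]
```

View pics/m4.png

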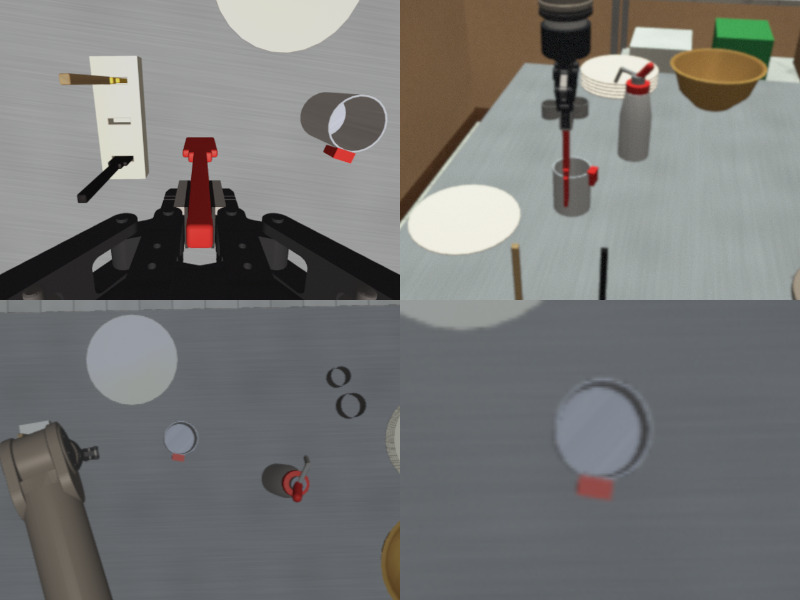

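```bash
python3 - <<'E'
from h import *
np.set_printoptions(precision=1,suppress=True)
W=cam('wrist');o,e,r=tcp();M=r.as_matrix()
for l in [-.0294,0,.1,.109,.1706]: print(l,proj(W,e+l*M[:,2]))
print('cam axes in tool',(M.T@W[1]).round(3).tolist(),'pos',(M.T@(W[0]-e)).round(4))
d=bot.silhouettes('red_spatula','wrist')[0]['region']
for y in range(215,400,12):
    xs=np.where(d[y])[0]
    if len(xs): print(y,xs.min(),xs.max(),(xs.min()+xs.max())/2)
L=np.array([-.985,.174,0]);L/=np.linalg.norm(L);th=np.radians(22);zd=-(np.sin(th)*L+np.cos(th)*np.array([0,0,1]))
P=np.array([.577,-.188,.0055])-.010*L-.1706*zd
print(P.round(4));go(P+[0,0,.16],zd,-L)
E
```

```text
-0.0294 [[318.5 377.6]]
0 [[318.6 328.4]]
0.1 [[318.8 249.4]]
0.109 [[318.9 245.4]]
0.1706 [[318.9 223.8]]
cam axes in tool [[0.001, 0.966, 0.259], [1.0, -0.001, -0.0], [-0.0, 0.259, -0.966]] pos [ 0.1  0.  -0.1]
227 296 344 320.0
239 293 347 320.0
251 300 340 320.0
263 308 332 320.0
275 307 333 320.0
287 306 334 320.0
299 305 334 319.5
311 304 335 319.5
323 303 336 319.5
335 302 337 319.5
347 301 338 319.5
359 298 340 319.0
371 298 341 319.5
383 298 340 319.0
395 302 337 319.5
[ 0.5 -0.2  0.2]
t 7.325 tcp [0.5 0.1 0.4] F [-0.6 -0.6  0.1] w 0.128 q [ 0.3  0.2 -0.6  1.7  0.1  1.3 -1.8]
axes x [ 1.   0.1 -0. ] y [ 0.1 -1.  -0. ] z [-0.  0. -1.]
TURN [-3.5 21.8 18.1] SHIFT [-5.  22.6  3.7]
```

Call:
{"method": "carry_out", "body": {
  "moves": [
    [[-0.7,4.4,3.6],[-1,4.5,0],0.5],
    [[-1.4,8.7,7.2],[-2,9,0],0.5],
    [[-2.1,13.1,10.9],[-3,13.5,0.8],0.5],
    [[-2.8,17.4,14.5],[-4,18,1.8],0.5],
    [[-3.5,21.8,18.1],[-5,22.6,2.7],0.5]
  ]
}}

```text
t: 7.95
eef_pos: [0.5238, -0.1809, 0.3334]
tool_rot: [0.017, 0.977, -0.087, 0.191]
contact_force: [1.1, -0.1, -0.7]
gripper_width: 0.13
```

Call:
{"method": "carry_out", "body": {
  "moves": [
    [[0,0,0],[0,0,0],0.5],
    [[0,0,0],[0,0,0],0.5],
    [[0,0,0],[0,0,0],0.5]
  ]
}}

```text
t: 8.32
eef_pos: [0.5249, -0.178, 0.3339]
tool_rot: [0.016, 0.978, -0.085, 0.19]
contact_force: [-0.0, -1.3, -1.1]
gripper_width: 0.127
```

```bash
cat > c.py <<'E'
from h import *
import sys
L=np.array([-.985,.174,0]);L/=np.linalg.norm(L);th=np.radians(22);zd=-(np.sin(th)*L+np.cos(th)*np.array([0,0,1]))
P=np.array([.577,-.188,.0055])-.010*L-.1706*zd
dz=float(sys.argv[1]);n=sys.argv[2]
go(P+[0,0,dz],zd,-L)
o,e,r=tcp();W=cam('wrist');w=bot.read_camera('wrist');a=bot.read_camera('side')
foot=e+.1706*r.apply([0,0,1]);Y=np.array([-L[1],L[0],0]);c=np.array([.577,-.188,0])
print('foot in pot',((foot-c)@L).round(4),((foot-c)@Y).round(4),foot[2].round(4))
f=np.linspace(0,2*np.pi,60)
ring=c+np.array([0,0,.11])+.044*(np.outer(np.cos(f),L)+np.outer(np.sin(f),Y))
w=w.copy()
for p in proj(W,ring): cv2.circle(w,tuple(int(v) for v in p),1,(0,255,0),-1)
for p in proj(W,[foot,c+.0525*L+[0,0,.113]]): cv2.circle(w,tuple(int(v) for v in p),2,(0,0,255),-1)
im=np.zeros((400,800,3),np.uint8);im[:300,:400]=cv2.resize(w,(400,300));im=np.hstack([cv2.resize(w,(533,400)),cv2.resize(a[190:340,290:390],(267,400),interpolation=cv2.INTER_CUBIC)]);save(n,im)
E
python3 c.py .16 w5
```

```text
t 8.325 tcp [ 0.5249 -0.178   0.3339] F [-0.  -1.3 -1.1] w 0.127 q [ 0.65  0.05 -0.44  1.98  0.    0.73 -1.53]
axes x [ 0.913 -0.16   0.375] y [-0.173 -0.985 -0.   ] z [ 0.369 -0.064 -0.927]
TURN [-0. -0.  0.] SHIFT [-0.47  0.08  0.91]
foot in pot -0.011 -0.0009 0.1757
```

View pics/w5.png

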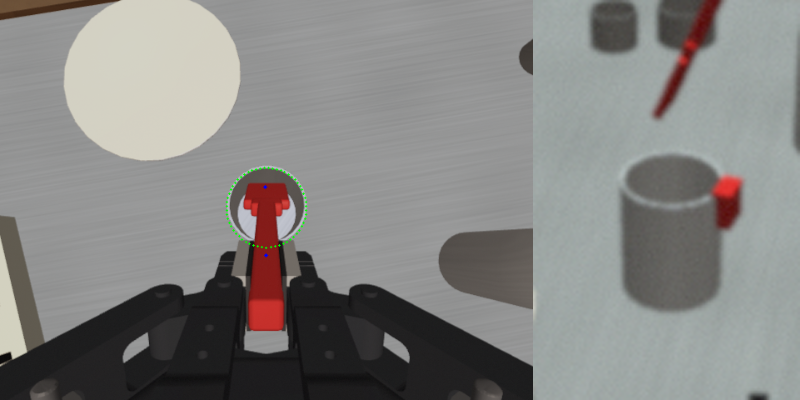

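Call:
{"method": "carry_out", "body": {
  "moves": [
    [[0,0,0],[-1.5,0,3.7],0.5],
    [[0,0,0],[-3,0,7.4],0.5],
    [[0,0,0],[-4.5,0,11.1],0.5],
    [[0,0,0],[-5.6,0,13.9],0.5],
    [[0,0,0],[-5.6,0,13.9],0.5]
  ]
}}

```text
t: 9.05
eef_pos: [0.5231, -0.1784, 0.1813]
tool_rot: [0.016, 0.978, -0.086, 0.188]
contact_force: [-0.2, 0.2, -0.8]
gripper_width: 0.13
```

```bash
python3 c.py 0 w6
```

```text
t 9.05 tcp [ 0.5231 -0.1784  0.1813] F [-0.2  0.2 -0.8] w 0.13 q [ 0.58  0.24 -0.39  2.16  0.2   0.39 -1.71]
axes x [ 0.915 -0.162  0.37 ] y [-0.174 -0.985 -0.001] z [ 0.365 -0.063 -0.929]
TURN [-0.1  0.3 -0. ] SHIFT [-0.57  0.01  1.67]
foot in pot -0.0083 -0.0003 0.0228
```

View pics/w6.png

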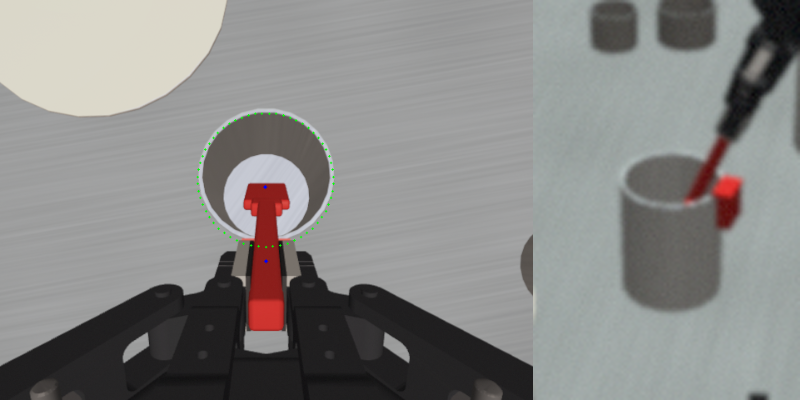

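Call:
{"method": "carry_out", "body": {
  "moves": [
    [[0,0,0],[0.1,0,0.4],0.5],
    [[0,0,0],[-0.1,0,0.8],0.5],
    [[0,0,0],[-0.2,0,1.2],0.5],
    [[0,0,0],[-0.3,0,1.5],0.5],
    [[0,0,0],[-0.3,0,1.5],0.5]
  ]
}}

```text
t: 9.78
eef_pos: [0.5267, -0.18, 0.1681]
tool_rot: [0.017, 0.978, -0.087, 0.19]
contact_force: [0.9, -0.1, -0.9]
gripper_width: 0.127
```

Call:
{"method": "carry_out", "body": {
  "moves": [
    [[0,0,0],[-0.05,0,0.1],0.5],
    [[0,0,0],[-0.1,0,0.2],0.5],
    [[0,0,0],[-0.1,0,0.2],0.5]
  ]
}}

```text
t: 10.15
eef_pos: [0.5267, -0.18, 0.1661]
tool_rot: [0.017, 0.978, -0.087, 0.19]
contact_force: [-0.7, -0.7, -0.2]
gripper_width: 0.131
```

```bash
python3 c.py 0 w7
```

```text
t 10.15 tcp [ 0.5267 -0.18    0.1661] F [-0.7 -0.7 -0.2] w 0.131 q [ 0.55  0.27 -0.37  2.17  0.24  0.35 -1.74]
axes x [ 0.913 -0.163  0.374] y [-0.176 -0.984 -0.   ] z [ 0.368 -0.066 -0.927]
TURN [ 0.   0.  -0.1] SHIFT [-0.37 -0.09  0.11]
foot in pot -0.0129 0.0009 0.0079
```

Call:
{"method": "carry_out", "body": {
  "moves": [
    [[0,0,0],[-0.04,0,0.1],0.5],
    [[0,0,0],[-0.08,0,0.2],0.5],
    [[0,0,0],[-0.08,0,0.2],0.5]
  ]
}}

```text
t: 10.62
eef_pos: [0.5267, -0.18, 0.1639]
tool_rot: [0.017, 0.978, -0.087, 0.19]
contact_force: [-0.6, 0.4, -0.5]
gripper_width: 0.13
```

```bash
python3 c.py 0 w8
```

```text
t 10.625 tcp [ 0.5267 -0.18    0.1639] F [-0.6  0.4 -0.5] w 0.13 q [ 0.55  0.27 -0.36  2.17  0.24  0.34 -1.75]
axes x [ 0.913 -0.163  0.374] y [-0.176 -0.984 -0.   ] z [ 0.368 -0.065 -0.927]
TURN [ 0.   0.  -0.1] SHIFT [-0.28 -0.09 -0.09]
foot in pot -0.0129 0.001 0.0057
```

View pics/w8.png

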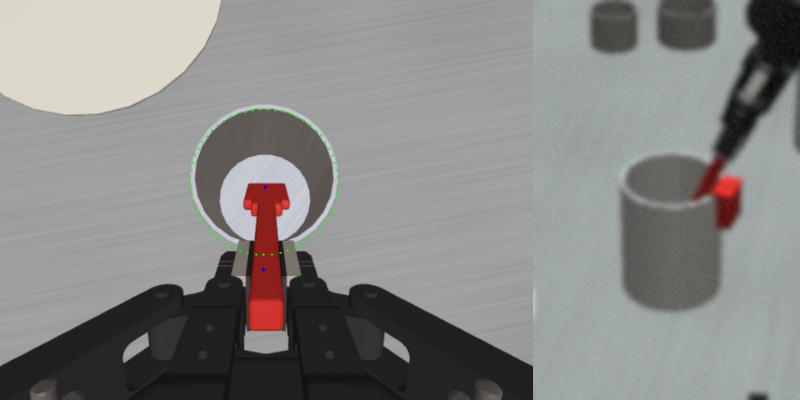

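Call:
{"method": "carry_out", "body": {
  "moves": [
    [[0,0,0],[-0.04,0,0.1],0.5],
    [[0,0,0],[-0.06,0,0.15],0.5],
    [[0,0,0],[-0.06,0,0.15],0.5]
  ]
}}

```text
t: 11.1
eef_pos: [0.5271, -0.1801, 0.1631]
tool_rot: [0.017, 0.978, -0.087, 0.19]
contact_force: [-3.5, 0.3, 6.5]
gripper_width: 0.128
```

Call:
{"method": "carry_out", "body": {
  "moves": [
    [[0,0,0],[0,0,0],2],
    [[0,0,0],[0,0,0],3],
    [[0,0,0],[0,0,0],5],
    [[0,0,0],[0,0,0],5],
    [[0,0,0],[0,0,0],5]
  ]
}}

```text
t: 11.72
eef_pos: [0.5268, -0.18, 0.1624]
tool_rot: [0.017, 0.978, -0.087, 0.19]
contact_force: [-1.5, 0.1, -1.1]
gripper_width: 0.585
```

```bash
python3 c.py 0 w9
```

```text
t 11.725 tcp [ 0.5268 -0.18    0.1624] F [-1.5  0.1 -1.1] w 0.585 q [ 0.54  0.27 -0.36  2.17  0.25  0.34 -1.75]
axes x [ 0.913 -0.163  0.374] y [-0.176 -0.984 -0.   ] z [ 0.369 -0.066 -0.927]
TURN [ 0.   0.  -0.1] SHIFT [-0.24 -0.09 -0.24]
foot in pot -0.013 0.0009 0.0042
```

View pics/w9.png

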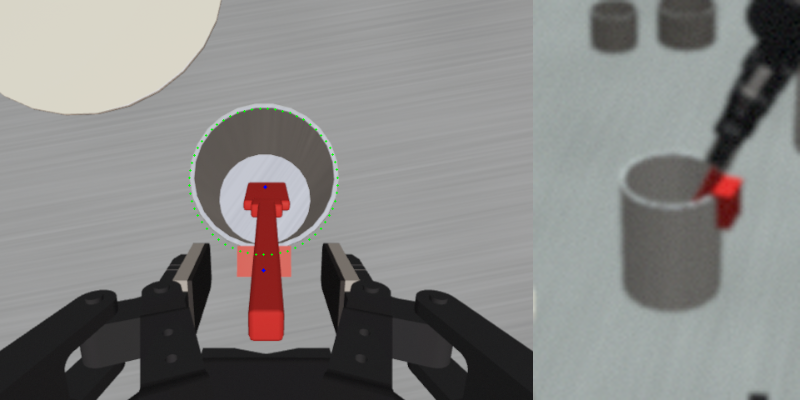

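Released: the handle leans over the centre of the clip (image 266,260), the blade is on the pot's floor (265,185), and the jaws are clear on both sides. Next I back out along the tool axis.

Call:
{"method": "carry_out", "body": {
  "moves": [
    [[0,0,0],[0,0,-1],5],
    [[0,0,0],[0,0,-4],5],
    [[0,0,0],[0,0,-8],5],
    [[0,0,0],[0,0,-13],5],
    [[0,0,0],[0,0,-16],5]
  ]
}}

```text
t: 12.45
eef_pos: [0.4675, -0.1693, 0.3137]
tool_rot: [0.017, 0.978, -0.086, 0.191]
contact_force: [-0.0, 0.6, 0.1]
gripper_width: 0.583
```

Call:
{"method": "carry_out", "body": {
  "moves": [
    [[0,0,0],[0,0,0],5],
    [[0,0,0],[0,0,0],5],
    [[0,0,0],[0,0,0],5]
  ]
}}

```text
t: 12.82
eef_pos: [0.4674, -0.1693, 0.3095]
tool_rot: [0.016, 0.978, -0.087, 0.189]
contact_force: [0.3, 0.6, -0.2]
gripper_width: 0.582
```

```bash
python3 c.py .15 w10; python3 - <<'E'
from h import *
a=bot.read_camera('side');b=bot.read_camera('top')
A=cv2.imread('pics/side0.png')[...,::-1];B=cv2.imread('pics/top0.png')[...,::-1]
for l,c in [('pot','side'),('black_spatula','side'),('cream_spatula','side'),('plate','side'),('siphon','side'),('pot','top'),('red_spatula','side')]:
  for d in bot.silhouettes(l,c)[:1]:
    ys,xs=np.where(d['region']); print(l,c,round(d['score'],2),np.round(d['location']),xs.min(),xs.max(),ys.min(),ys.max(),len(xs))
w=cv2.imread('pics/w10.png')[:,:533,::-1]
im=np.zeros((600,800,3),np.uint8);im[:400,:533]=w
im[:400,533:]=cv2.resize(a[190:340,290:390],(267,400),interpolation=cv2.INTER_CUBIC)
im[400:,:267]=cv2.resize(a[130:460,170:610],(267,200));im[400:,267:534]=cv2.resize(A[130:460,170:610],(267,200));im[400:,534:800]=cv2.resize(b[130:350,150:443],(266,200))
save('m10',im)
E
```

```text
t 12.825 tcp [ 0.4674 -0.1693  0.3095] F [ 0.3  0.6 -0.2] w 0.582 q [ 0.74 -0.04 -0.48  2.12 -0.08  0.68 -1.44]
axes x [ 0.914 -0.163  0.372] y [-0.175 -0.984 -0.001] z [ 0.367 -0.064 -0.928]
TURN [-0.   0.1 -0.1] SHIFT [ 5.47 -0.07  1.75]
foot in pot 0.0476 0.0005 0.1512
pot side 0.98 [344. 275.] 322 367 247 307 2186
black_spatula side 0.67 [372. 372.] 368 377 337 422 513
cream_spatula side 0.88 [287. 376.] 281 293 333 418 665
plate side 0.56 [235. 309.] 178 289 275 344 6163
siphon side 0.78 [402. 214.] 383 423 155 251 2298
pot top 0.61 [337. 262.] 314 348 251 290 826
red_spatula side 0.56 [362. 248.] 351 372 231 264 186
```

View pics/m10.png

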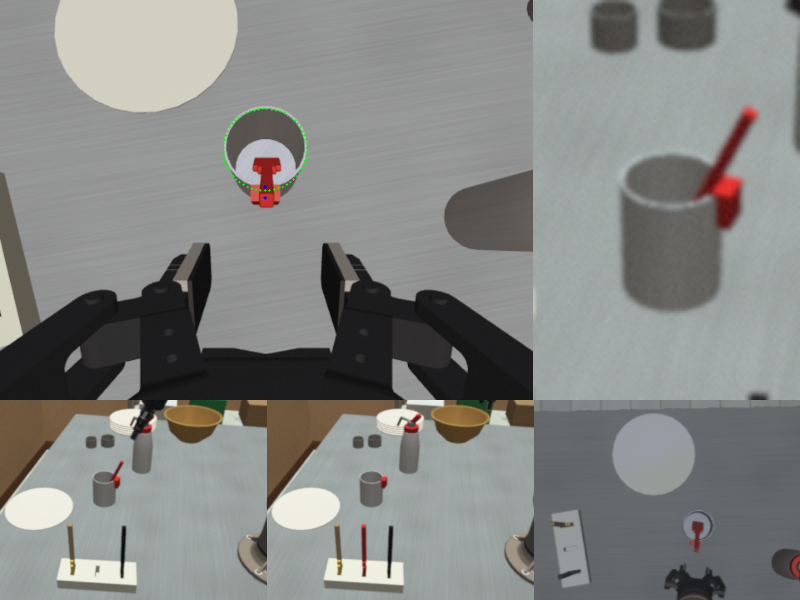

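```bash
python3 -c "
from h import *
X,res=tri([(cam('side'),290+217*100/267,190+113*150/400),(cam('top'),150+(697-534)*293/266,130+(547-400)*1.1)]);print(X,res)
print(bot.get_obs()['t']);print(bot.hand_in())"
```

```text
[ 0.51608155 -0.18052954  0.18646451] [array([-1.7,  0. ]), array([0.3, 1.5])]
13.375
the job is handed in; nothing more can be done
None
```

I handed the job in at 13.4 s: the red spatula stands blade-down in the pot, with its handle resting on the rim at the clip.

I took it by the handle from the middle rack slot, carried it to the pot and tilted it 22° toward the clip. I lowered it until the wrist felt the floor (about 6.5 N upward), then opened the jaws and backed out along the tool axis.

What the last checks showed:
- **Spatula:** The handle end is at about (0.516, -0.181, 0.186), roughly 60 mm from the pot's axis toward the clip and close to its centre line. The two views disagreed by about 1.5 pixels there, because I read that point off a shrunken picture. The gripper is clear of everything.
- **Other things:** In the side view, the pot, plate and other spatulas cover the same pixels as at the start, within 1 pixel. The arm partly hid the siphon's top, but its base and sides had not moved.
- **Pot position:** The close wrist view put the pot about 2–3 mm farther from the robot than I first measured. I allowed for this before lowering.

I did not measure two things after release: the spatula's exact tilt, and whether it was still moving. It looked the same in the pictures taken after I backed the arm out.

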